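Short spin on a bench microcentrifuge

TASK

Start a short spin on the bench microcentrifuge with closed fingers: first switch it on by pressing down the near end of its rocker switch, then push the open lid fully shut, then press the round key and keep it fully down, so that the program finishes while still holding the round key down. Leave the square key (lid release) unpressed, do not press the round key before the power is on and the lid is shut, do not lift the lid farther open, and leave the other things on the bench where they stand.

Things in the scene. Friction and masses are not known exactly. Their poses are not given: they have to be found in the camera images.
- centrifuge: white bench microcentrifuge, fixed to the bench, 265 mm deep (local x from -135 to +125) by 240 mm wide. Origin on the bench under it; local -x is its front (towards the robot), z up; its yaw varies. A flat control deck, top 70 mm above the bench, spans local x -135 to -45; behind it stands the open rotor bowl, 100 mm high, with the lid above.
- lid_hinge (a point): fixed point on the lid's hinge line, mid-width: local (115, 0, 102) mm in the centrifuge; the hinge runs along the centrifuge's local y.
- lid_front (a point): middle of the front (free) upper edge of the lid; moves with the lid. The lid is a flat slab 155 mm from hinge line to front edge, 230 mm wide, 22 mm thick above the hinge line; shut, its top is level, 124 mm above the bench.
- lid (a joint): lid opening angle in rad: 0 shut (against a stop), growing as the front edge rises; starts 0.6 to 0.8. A stiff hinge: it stays where it is left, shut included, and follows a push of 1 to 5 N on its upper face near the front.
- rocker_mount: black mount plate, 60 x 36 x 6 mm, of the rocker switch on the deck, origin at the centre of its underside; axes parallel to the centrifuge's. The rocker, round key and square key stand in a row across the deck 92 mm in front of the centrifuge's origin (local x -92), at local y +75, 0 and -75 mm, in an order that varies.
- rocker_near_end (a point): middle of the upper near edge (local -x) of the white rocker, moves with it. Rocker: 56 mm along local x, 26 mm wide, two flat halves in a shallow V, pivot at the centre of its mount's top (76 mm above the bench). Off, the near half slopes up 0.4 rad to about 92 mm; fully on, it lies level, its top 82 mm above the bench, and the far half stands up.
- rocker (a joint): rocker angle in rad: 0 off, 0.4 fully on (near end down, against a stop). Stays where it is left; about 2 N on the near end turns it.
- round_mount: black square mount plate, 40 x 40 x 6 mm, of the round short-spin key, origin at the centre of its underside on the deck.
- round_key_top (a point): centre of the top of the white round key, 28 mm diameter, 10 mm tall, moves with it; unpressed it is 86 mm above the bench.
- round_key (a joint): depth of the round key in m: 0 up, 0.005 fully down. Springs back; about 0.7 N starts it, about 4.2 N holds it fully down.
- square_key_top (a point): centre of the top of the white square key, 24 x 24 mm, 10 mm tall, 86 mm above the bench. This is the lid release, not to be pressed.
- square_key (a joint): depth of the square key in m: 0 up, 0.005 fully down; same spring as the round key.
- tube_rack: bystander: rack with test tubes, 180 x 65 mm, 87 mm tall, standing on the bench to the right of the centrifuge; origin at the centre of its underside.
- dropper: bystander: amber bottle, 30 mm diameter, 75 mm tall, left of the centrifuge's front; origin at the centre of its underside.
- dishes: bystander: stack of three Petri dishes, 90 mm diameter, 42 mm tall, left of the centrifuge; origin at the centre of its underside.
- slide_box: bystander: upright carton of slides, 75 x 30 x 55 mm, in front and to the right of the centrifuge; origin at the centre of its underside.

How it is judged:
On the way, in this order (a step that is already met when the one before it is completed fails the run):
1. the rocker is switched on (value of joint rocker above 0.3 rad), for 0.1 s.
2. the lid is pushed fully shut (value of joint lid below 0.04 rad), for 0.1 s.
3. the round key is held down by the fingers (value of joint round_key above 0.0035 m and contact force between the fingers and round_mount above 0.5 N), for 0.2 s.
At the end, for the whole second after the job is handed in: The rocker is on (over 0.3 rad), the lid is shut (under 0.04 rad), and the fingers still hold the round key down (over 3.5 of 5 mm), the square key being up (under 2 mm) (all of step 3 and value of joint rocker above 0.3 rad and value of joint lid below 0.04 rad and value of joint square_key below 0.002 m); the arm keeps its last pose, push and grip.
It fails at once if the square key is pressed (over 2.5 mm) (value of joint square_key above 0.0025 m).
It fails at once if the round key is pressed (over 2.5 mm) before the power is on and the lid is shut (value of joint round_key above 0.0025 m and (value of joint rocker below 0.25 rad or value of joint lid above 0.06 rad)).
It fails at once if the lid is raised well above where it stood (over 0.88 rad) (value of joint lid above 0.88 rad).
It fails at once if the tube rack, bottle, dish stack or slide carton is lifted or shifted (over 20 mm) (distance of any of tube_rack, dropper, dishes, slide_box from where it was at the start of the episode above 0.02 m).
It also fails if it takes over 40 s, if anything falls off the work surface, if the arm or the gripper's body presses on something with over 40 N, if the wrist force passes 120 N, or if a joint passes its speed limit or range.

ROBOT

A 7-joint arm with a two-finger parallel gripper is mounted at the origin on the work surface. World frame = base frame: x ahead of the robot, y to its left, z up, the work surface at z = 0. Lengths are in m, angles in rad, forces in N, time in s.
With the tool pointing down it reaches from about 0.4 to 0.875 m from the base axis. Payload 19.3 kg.
Tool frame: the origin (TCP) lies midway between the tips of the shut fingers; the grasp point (between the pads) lies 19 mm behind it; z points along the fingers, y is the line along which they close (so a half turn about z gives the same grasp; the last joint's range is limited). The gripper opens to 85 mm and grips with 20 to 120 N. Pads are 22 mm wide; open, the fingers measure 114 mm over their backs; the gripper's body (76 mm by 85 mm) begins 54 mm behind the grasp point. The pads swing forward as they close: fully open they stand 13 mm farther back than shut.
Start: joints at [-1.288, 0.521, -0.036, 1.599, 0.021, 1.021, -0.113], TCP at [0.216, 0.586, 0.231] pointing down, gripper open.
Joint ranges: [-2.91, 2.91], [-0.3, 2.13], [-1.5, 1.42], [0.17, 2.43], [-1.26, 4.41], [0.16, 1.93], [-2.52, 2.52]. Speed limits (rad/s): [1.89, 1.89, 2.39, 2.39, 3.01, 3.01, 3.01].

INTERFACE

Orientations are given as [roll, pitch, yaw] about the fixed x, y, z axes, in that order (R = Rz(yaw) Ry(pitch) Rx(roll)).
In Python, from workcell import bot gives the robot as it stands.
- The arm moves only by the tool move_arm, never from a script. Its argument "moves" is a list that holds one entry, the list of rows, each a list of 7 numbers: the opening, from 0 (shut) to 1 (fully open), then the shift along the tool's x, y, z in units of 1000 mm (1.0 is 1000 mm), then the turn, a rotation vector about the tool's x, y, z in units of 2 pi rad (1.0 is 2 pi rad). A call has 1 to 5 rows; each row is the pose to reach, as a shift and turn from the pose commanded when the call began, along the tool's axes at that moment, turning the shorter way round; what a row does not reach only later rows make up. A row lasts 1/10 s, in which the tool goes at most 50 mm and 8.59 degrees, less where a joint would pass 70% of its speed; a pose out of reach is approached as far as the arm can. A call with a number of a shift or a turn outside -1 to 1 is refused whole. A call with a gripper value outside its range is refused whole. The fingers move at their own pace and stop on an object; "force" is the grip in N (left out, the last holds). Time passes only in rows, so rows that repeat a pose let the fingers close. It gives the time, the measured TCP pose, the force, the opening and the grip force at its end, in the units of the state.
- bot.observe(): the state, without advancing time (a new reading comes with each control period).
- bot.grab_frame(name): name is "side" or "top"; returns the picture (384x512x3 uint8, red, green, blue); there is no depth.
- bot.camera_params(name): a dict with "vertical_fov" (degrees; the focal length in pixels is half the picture's height over the tangent of half this angle, whatever the lens; pixels are square), "cx", "cy" (the principal point, pixels), "R" (3x3) and "t" (3): a world point X has camera coordinates R X + t. Camera axes: x right, y down, z forward; pixel columns grow to the right and rows downward; lengths in m; the calibration is good to about 2 mm. A picture is of the moment at which its call begins. camera_params takes no time and is no camera call.
- bot.job_done(): hands the job in; it is judged then, once.
The state is a dict: "clock": time; "qpos": joint angles; "qd": joint speeds; "joint_efforts": joint torques, N m; "position": TCP position; "tool_rot": TCP orientation; "force": force on the tool from outside, world axes, zero at the start; "moment": the same for the moment, N m; "grip_width": finger opening in m; "finger_force": force on a finger pad.
Only numpy, scipy, OpenCV 4.12 (cv2) and the standard library are available. Lean on these libraries where they do the work, as an engineer would, in place of code of your own. Each camera call takes 0.05 s, during which the arm holds its last target. There are 200 camera calls.

## Working session

There is one attempt and no reset: what is moved stays moved. The work goes in short steps, Python scripts to look and compute and a tool call to move; the robot and the scene stay as the last step left them, time stands still between calls to the robot, and variables do not carry over. Pictures are saved under pics/ and viewed, at most 10 in all, crops included, and the job is handed in when it is done.

Besides the shell and the picture viewer there is one more tool, called after "Emit:" in YAML: its name, and indented under it one key for each argument. move_arm: Moves the arm, as the interface text tells. Shifts and turns lie within -1 to 1; 1 stands for 1000 mm of shift or 2 pi rad of turn. Its arguments: {"type":"object","properties":{"moves":{"type":"array"},"force":{"type":"number"}},"required":["moves"]}

```bash
mkdir -p pics; python3 - <<'E'
from workcell import bot
import cv2
for n in("side","top"):
    cv2.imwrite(f"pics/{n}0.png",bot.grab_frame(n)[:,:,::-1]); print(n,bot.camera_params(n))
o=bot.observe();print(o)
E
```

```text
side {'vertical_fov': 55.629672709845394, 'cx': 260.1647537561532, 'cy': 196.45128088572977, 'R': array([[ 0.97637998, -0.2158453 , -0.00964068],
       [-0.13221692, -0.5616046 , -0.81677351],
       [ 0.17088247,  0.79875596, -0.57687788]]), 't': array([-0.53284891,  0.17588964,  0.70657416])}
top {'vertical_fov': 51.78957970648378, 'cx': 254.8354548908256, 'cy': 188.60032826375763, 'R': array([[-0.02666755, -0.99957139, -0.01207828],
       [-0.9933386 ,  0.02785238, -0.11181538],
       [ 0.11210387,  0.00901598, -0.99365559]]), 't': array([0.0419717 , 0.53503206, 1.04836805])}
{'clock': 0.1, 'qpos': array([-1.28818376,  0.52196297, -0.03632342,  1.59992376,  0.02122308,
        1.02104873, -0.11278076]), 'qd': array([-0.00022012, -0.00017669,  0.00141339, -0.00154567, -0.0011788 ,
       -0.00151873,  0.00130015]), 'joint_efforts': array([ 4.96748689e-03, -9.28473043e+01,  1.98493883e+00, -3.70531976e+01,
        1.83011015e-02,  5.35907850e-03, -1.74103428e-05]), 'position': array([0.21590463, 0.58623321, 0.23078774]), 'tool_rot': array([-3.14063924e+00,  8.56097010e-05,  2.78879650e+00]), 'force': array([ 0.7818866 , -0.35568087, -0.07714122]), 'moment': array([-0.03758894, -0.00422271, -0.04801251]), 'finger_force': 0.0, 'grip_width': 0.08559307276646178}
```

View pics/side0.png

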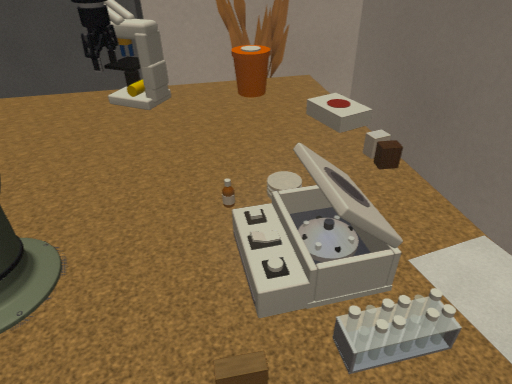

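View pics/top0.png

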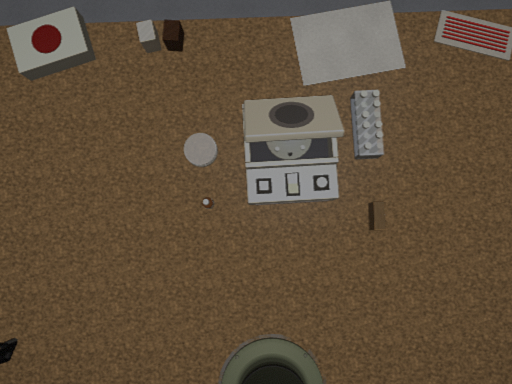

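The side view shows the square key at (255,215), the rocker at (265,238), the round key at (275,266), and the lid's front edge running from about (300,150) to (390,238). In the top view the same controls are at (264,185), (293,184) and (322,182).

```bash
cat >h.py <<'E'
from workcell import bot
import numpy as np, cv2
def cam(n):
    p=bot.camera_params(n); f=192/np.tan(np.radians(p["vertical_fov"])/2)
    return np.array([[f,0,p["cx"]],[0,f,p["cy"]],[0,0,1]]),p["R"],p["t"]
def ray(n,u):
    K,R,t=cam(n); return -R.T@t, R.T@np.linalg.solve(K,[u[0],u[1],1.])
def plane(n,u,z):
    o,d=ray(n,u); return o+d*(z-o[2])/d[2]
def tri(us,ut):
    P=[np.c_[cam(n)[0]@cam(n)[1],cam(n)[0]@cam(n)[2]] for n in("side","top")]
    X=cv2.triangulatePoints(P[0],P[1],np.array(us,float),np.array(ut,float))[:,0]; return X[:3]/X[3]
E
python3 - <<'E'
from h import *
np.set_printoptions(precision=4,suppress=True)
for n,box in(("side",(235,195,300,290)),("top",(250,170,336,200))):
    im=cv2.imread(f"pics/{n}0.png"); x0,y0,x1,y1=box
    g=cv2.cvtColor(im,cv2.COLOR_BGR2GRAY)[y0:y1,x0:x1]
    m=cv2.morphologyEx((g<75).astype(np.uint8),cv2.MORPH_CLOSE,np.ones((3,3)))
    for c in cv2.findContours(m,cv2.RETR_EXTERNAL,cv2.CHAIN_APPROX_NONE)[0]:
        if cv2.contourArea(c)<40: continue
        r=cv2.minAreaRect(c); u=np.array(r[0])+[x0,y0]
        print(n,u,r[1:],plane(n,u,.076))
a=cv2.imread("pics/side0.png")[130:310,220:410];b=cv2.imread("pics/top0.png")[85:210,235:350]
cv2.imwrite("pics/c1.png",cv2.resize(a,None,fx=3.2,fy=3.2,interpolation=2)); cv2.imwrite("pics/c2.png",cv2.resize(b,None,fx=4.6,fy=4.6,interpolation=2))
E
```

```text
side [275.0906 267.483 ] ((18.060277938842773, 24.080368041992188), 79.3803482055664) [ 0.5409 -0.1465  0.076 ]
side [263.4189 244.213 ] ((32.79297637939453, 12.604802131652832), 7.85331392288208) [ 0.5343 -0.0837  0.076 ]
side [297.3 219.1] ((15.652474403381348, 8.497057914733887), 63.43495178222656) [ 0.6189 -0.0259  0.076 ]
side [254.9054 216.4324] ((13.31631851196289, 19.070281982421875), 80.53767395019531) [0.5359 0.0026 0.076 ]
top [263.6066 185.6721] ((14.485718727111816, 14.485719680786133), 84.80557250976562) [0.5379 0.0038 0.076 ]
top [321.  182.5] ((15.0, 14.0), 90.0) [ 0.542  -0.1462  0.076 ]
```

View pics/c1.png

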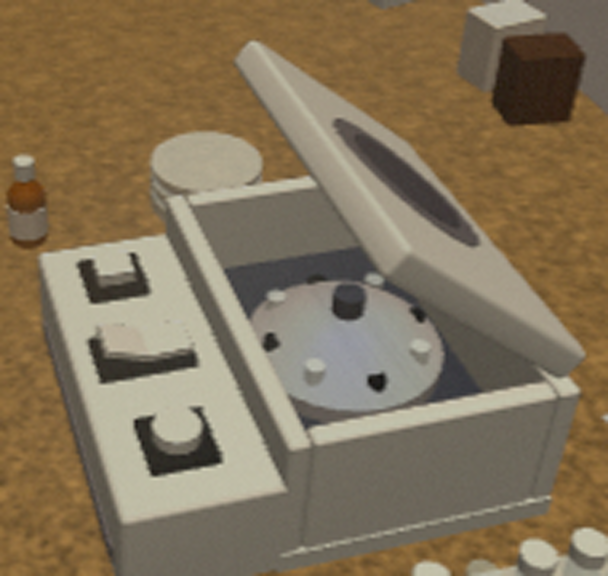

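View pics/c2.png

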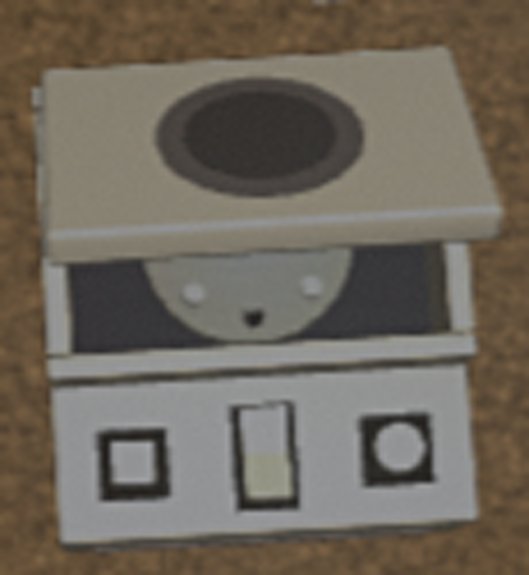

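Middle control (the rocker) is at about (0.539, -0.071), and the yaw is about 0.03. I'll cross over high with the fingers closing.

Emit:
move_arm:
  moves:
    - [[0,-0.034,-0.034,0.004,0,0,0],[0,-0.068,-0.068,0.008,0,0,0],[0,-0.102,-0.102,0.012,0,0,0],[0,-0.136,-0.136,0.016,0,0,0],[0,-0.17,-0.17,0.02,0,0,0]]

```text
clock: 0.6
position: [0.3171, 0.3663, 0.2111]
tool_rot: [-3.141, 0.0, 2.789]
force: [1.3, 0.7, 0.4]
grip_width: 0.0122
finger_force: 0.0
```

Emit:
move_arm:
  moves:
    - [[0,-0.034,-0.034,0.004,0,0,0],[0,-0.068,-0.068,0.008,0,0,0],[0,-0.102,-0.102,0.012,0,0,0],[0,-0.136,-0.136,0.016,0,0,0],[0,-0.17,-0.17,0.02,0,0,0]]

```text
clock: 1.1
position: [0.4179, 0.1481, 0.1912]
tool_rot: [3.141, 0.0, 2.789]
force: [1.1, 0.6, -0.1]
grip_width: 0.0
finger_force: 0.0
```

Emit:
move_arm:
  moves:
    - [[0,-0.034,-0.034,0.004,0,0,-0.016],[0,-0.068,-0.068,0.008,0,0,-0.032],[0,-0.102,-0.102,0.012,0,0,-0.048],[0,-0.136,-0.136,0.016,0,0,-0.061],[0,-0.17,-0.17,0.02,0,0,-0.061]]

```text
clock: 1.6
position: [0.5187, -0.0704, 0.171]
tool_rot: [3.141, -0.0, -3.108]
force: [0.3, 1.5, 0.8]
grip_width: 0.0002
finger_force: 0.0
```

```bash
python3 - <<'E'
from h import *
np.set_printoptions(precision=4,suppress=True)
o=bot.observe();print({k:o[k] for k in("clock","position","tool_rot","force","grip_width","qpos")})
c=lambda u,s,x,y:np.array(u)/s+[x,y]
L=tri(c((248,45),3.2,220,130),c((48,235),4.6,235,85));R=tri(c((408,248),3.2,220,130),c((500,208),4.6,235,85))
print(L,R,(L+R)/2)
cv2.imwrite("pics/s1.png",cv2.resize(bot.grab_frame("side")[100:310,180:430,::-1],None,fx=2.8,fy=2.8))
E
```

```text
{'clock': 1.6, 'position': array([ 0.5187, -0.0704,  0.171 ]), 'tool_rot': array([ 3.1414, -0.0001, -3.108 ]), 'force': array([0.3092, 1.4643, 0.7591]), 'grip_width': 0.0002498840344982015, 'qpos': array([-0.0291,  0.4417,  0.0672,  1.9289, -0.0414,  0.7724,  1.6657])}
[0.6362 0.0444 0.2108] [ 0.6431 -0.181   0.2155] [ 0.6397 -0.0683  0.2132]
```

View pics/s1.png

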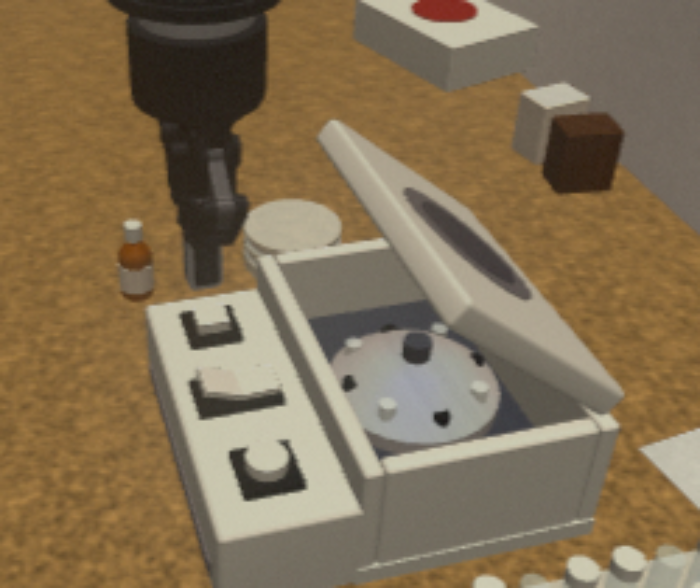

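The closed fingers are above the rocker column, just off the near end. The lid is still open, with its front edge at about (0.640, -0.068, 0.213). Now I'll press the rocker.

Emit:
move_arm:
  moves:
    - [[0,0.003,0.001,0.02,0,0,0],[0,0.003,0.001,0.04,0,0,0],[0,0.003,0.001,0.06,0,0,0],[0,0.003,0.001,0.07,0,0,0],[0,0.003,0.001,0.075,0,0,0]]

```text
clock: 2.15
position: [0.5149, -0.0673, 0.0955]
tool_rot: [3.142, -0.001, -3.111]
force: [-0.2, 0.4, 0.5]
grip_width: -0.0
finger_force: 0.0
```

Emit:
move_arm:
  moves:
    - [[0,0,0,0.004,0,0,0],[0,0,0,0.008,0,0,0],[0,0,0,0.011,0,0,0],[0,0,0,0.014,0,0,0],[0,0,0,0.014,0,0,0]]

```text
clock: 2.65
position: [0.5154, -0.0674, 0.0822]
tool_rot: [-3.142, 0.0, -3.111]
force: [-0.0, -0.4, 0.1]
grip_width: 0.0
finger_force: 0.0
```

Emit:
move_arm:
  moves:
    - [[0,0,-0.002,0.001,0,0,0],[0,0,-0.002,0.002,0,0,0],[0,0,-0.002,0.003,0,0,0],[0,0,-0.002,0.003,0,0,0]]

```text
clock: 3.05
position: [0.5157, -0.0684, 0.0812]
tool_rot: [3.14, 0.001, -3.11]
force: [-13.6, 8.8, 45.9]
grip_width: 0.0002
finger_force: 23.0
```

```bash
python3 - <<'E'
from h import *
print(bot.observe()["position"],bot.observe()["force"])
cv2.imwrite("pics/s2.png",cv2.resize(bot.grab_frame("side")[190:310,210:330,::-1],None,fx=4,fy=4))
E
```

```text
[ 0.51569447 -0.06844688  0.08115285] [-13.63148206   8.76180779  45.89071729]
```

View pics/s2.png

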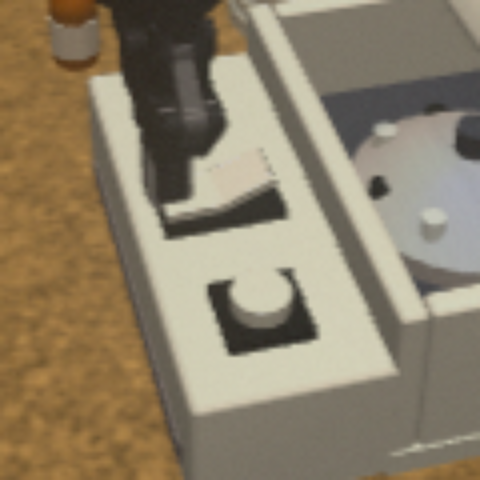

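The near end is fully down, with the far half raised at crop (240,165) and the stop felt at 46 N. Next I'll go up, then over the lid's front.

Emit:
move_arm:
  moves:
    - [[0,0,0,-0.036,0,0,0],[0,0,0,-0.072,0,0,0],[0,0,0,-0.108,0,0,0],[0,0,0,-0.144,0,0,0],[0,0,0,-0.18,0,0,0]]

```text
clock: 3.6
position: [0.5153, -0.0696, 0.2611]
tool_rot: [-3.142, 0.001, -3.111]
force: [1.2, -0.1, 0.1]
grip_width: 0.0001
finger_force: 0.0
```

Emit:
move_arm:
  moves:
    - [[0,-0.036,0,0,0,0,0],[0,-0.072,0,0,0,0,0],[0,-0.108,0,0,0,0,0],[0,-0.144,0,0.01,0,0,0],[0,-0.146,0,0.03,0,0,0]]

```text
clock: 4.1
position: [0.6649, -0.0645, 0.2292]
tool_rot: [3.142, 0.003, -3.11]
force: [-0.9, 0.9, -1.7]
grip_width: -0.0001
finger_force: 0.0
```

Emit:
move_arm:
  moves:
    - [[0,0,0,0.007,0,0,0],[0,0,0,0.014,0,0,0],[0,0,0,0.021,0,0,0],[0,0.003,0,0.028,0,0,0],[0,0.006,0,0.035,0,0,0]]

```text
clock: 4.6
position: [0.6551, -0.0652, 0.1946]
tool_rot: [-3.142, 0.001, -3.111]
force: [0.9, -0.4, 2.0]
grip_width: 0.0002
finger_force: 0.9
```

Emit:
move_arm:
  moves:
    - [[0,0.004,0,0.008,0,0,0],[0,0.008,0,0.016,0,0,0],[0,0.012,0,0.024,0,0,0],[0,0.016,0,0.032,0,0,0],[0,0.02,0,0.04,0,0,0]]

```text
clock: 5.1
position: [0.6349, -0.0658, 0.1536]
tool_rot: [-3.142, -0.0, -3.111]
force: [1.6, -0.3, 1.3]
grip_width: -0.0001
finger_force: 0.7
```

Emit:
move_arm:
  moves:
    - [[0,0.004,0,0.008,0,0,0],[0,0.008,0,0.016,0,0,0],[0,0.01,0,0.022,0,0,0],[0,0.011,0,0.027,0,0,0],[0,0.011,0,0.03,0,0,0]]

```text
clock: 5.6
position: [0.6239, -0.0661, 0.1238]
tool_rot: [3.142, -0.001, -3.111]
force: [-8.8, 0.2, 27.2]
grip_width: -0.0003
finger_force: 14.6
```

Emit:
move_arm:
  moves:
    - [[0,0,0,0,0,0,0],[0,0,0,0,0,0,0],[0,0,0,-0.02,0,0,0],[0,0,0,-0.04,0,0,0]]

```text
clock: 6.0
position: [0.6241, -0.0661, 0.1644]
tool_rot: [3.142, -0.001, -3.111]
force: [1.0, 0.6, 0.8]
grip_width: -0.0001
finger_force: 0.0
```

Emit:
move_arm:
  moves:
    - [[0,0.022,-0.02,0,0,0,0],[0,0.044,-0.04,0,0,0,0],[0,0.066,-0.06,0,0,0,0],[0,0.084,-0.078,0,0,0,0],[0,0.084,-0.078,0.02,0,0,0]]

```text
clock: 6.5
position: [0.5419, -0.15, 0.1462]
tool_rot: [-3.14, 0.003, -3.115]
force: [0.7, -0.2, -0.3]
grip_width: -0.0001
finger_force: 0.0
```

```bash
python3 - <<'E'
from h import *
print(bot.observe()["position"],bot.observe()["force"])
cv2.imwrite("pics/s3.png",cv2.resize(bot.grab_frame("side")[130:310,210:410,::-1],None,fx=3,fy=3))
E
```

```text
[ 0.54192076 -0.15003024  0.14621802] [ 0.72720667 -0.22836991 -0.31005217]
```

View pics/s3.png

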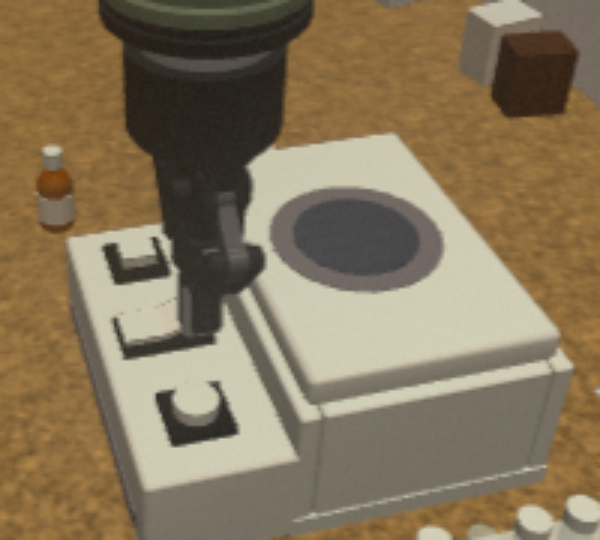

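The lid is level and shut, the rocker's near end is down, and the fingers are above the round key.

Emit:
move_arm:
  moves:
    - [[0,0,0.003,0.015,0,0,0],[0,0,0.003,0.03,0,0,0],[0,0,0.003,0.045,0,0,0],[0,0,0.003,0.055,0,0,0],[0,0,0.003,0.059,0,0,0]]

```text
clock: 7.05
position: [0.5425, -0.1432, 0.0845]
tool_rot: [3.141, -0.001, -3.111]
force: [-1.0, 0.5, 1.8]
grip_width: 0.0002
finger_force: 0.8
```

Emit:
move_arm:
  moves:
    - [[0,0,0,0.002,0,0,0],[0,0,0,0.004,0,0,0],[0,0,0,0.006,0,0,0],[0,0,0,0.007,0,0,0],[0,0,0,0.007,0,0,0]]

```text
clock: 7.55
position: [0.543, -0.1436, 0.0801]
tool_rot: [3.142, 0.001, -3.111]
force: [-11.2, 3.9, 33.0]
grip_width: 0.0002
finger_force: 16.8
```

Force is well past the spring's 4.2 N, so the key is on its stop. I'll hold briefly and check.

Emit:
move_arm:
  moves:
    - [[0,0,0,0,0,0,0],[0,0,0,0,0,0,0],[0,0,0,0,0,0,0],[0,0,0,0,0,0,0]]

```text
clock: 7.95
position: [0.543, -0.1436, 0.0802]
tool_rot: [3.142, 0.001, -3.111]
force: [-10.8, 4.0, 32.8]
grip_width: 0.0001
finger_force: 16.4
```

```bash
python3 - <<'E'
from h import *
print(bot.observe()["position"],bot.observe()["force"])
cv2.imwrite("pics/s4.png",cv2.resize(bot.grab_frame("side")[130:310,210:410,::-1],None,fx=3,fy=3))
E
```

```text
[ 0.54296317 -0.14357419  0.08016825] [-10.82487341   3.99010303  32.75122185]
```

View pics/s4.png

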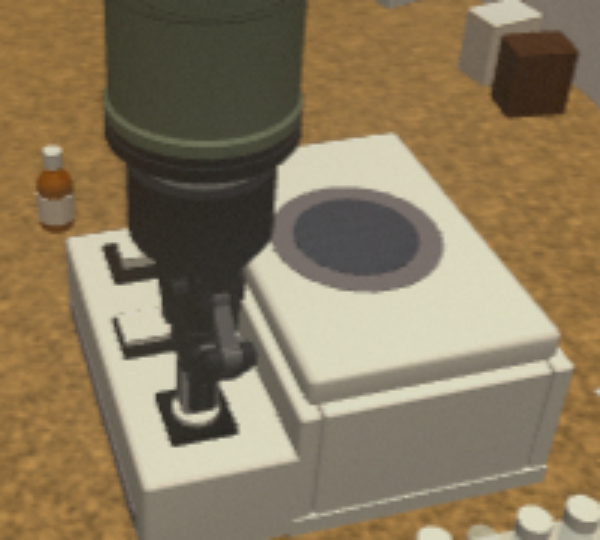

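The fingers hold the round key down at crop (197,410). The lid is shut and the rocker is on.

```bash
python3 -c "
from workcell import bot
print(bot.job_done())"
```

```text
the job is handed in; nothing more can be done
None
```

I handed the job in at about 8 s on the robot's clock: the rocker is on, the lid is shut, and the fingers hold the round key on its stop at about 33 N; the hand-in returned no verdict.

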